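# Knock a stuck bush out of its holder over the ejector pin

### The job

The brass bush is stuck in the aluminium holder. Take the holder, find the stand's ejector pin by feel (it is clamped anywhere along its slot), push the holder down over the pin so that it enters the access hole underneath and pokes the bush up, until the holder sits fully home on the two rails; never push on the stand or its pin with more than 40 N. Then lift the freed bush out and set it down upright in the blue tray without dropping it, leaving the empty holder on the rails and the things lying about where they are.

Things in the scene. Friction and masses are not known exactly. Their poses are not given: they have to be found in the camera images.
- holder: Loose aluminium block, 64 (x) x 44 (y) x 36 mm high, about 0.5 kg, with the bush in a round pocket (25.5 mm wide, 26 mm deep, open at the top) in its middle. Origin: centre of its underside, z up. Grip it across the 44 mm sides. Spring plungers in its x ends clamp the bush: pushing it up takes about 5 to 16 N (differs from case to case) over the first 8 to 9 mm, then it is free.
- access_hole (a point): Centre of the holder's underside, same point and axes as the holder's origin: mouth of the access hole, 9 mm wide, which runs straight up through the 10 mm thick floor to the underside of the bush.
- bush: Loose brass bush, an upright cylinder 24 mm across, 24 mm tall, about 75 g, closed at the bottom, 13 mm bore open at the top. Origin: centre of its underside, z up. At the start it is 10 mm above the holder's underside, its top 2 mm below the holder's top face: it cannot be gripped. With the holder fully home on the rails it has risen 18 mm and stands 16 mm proud.
- stand: Fixed steel knock-out stand. Origin: centre of the underside of its base plate (124 (x) x 70 (y) x 10 mm), z up. Two steel rails, 112 mm long in x, 9 mm thick, centred at y = +-15.5 mm, carry the holder: their tops are 40 mm above the origin. Between them stands the ejector pin.
- slot_mid (a point): Point above the middle of the slot in which the pin is clamped, at the height of the pin's tip: 68 mm above the stand's origin, 28 mm above the rails; axes as the stand. The upright pin is at y = 0 and anywhere from x = -20 to +20 mm of this point (differs from case to case, not measured). It is 7 mm across, tapered over its last 2 mm to 5 mm, and stays put under side forces below 100 N.
- tray: Loose blue plastic tray, outside 100 (x) x 150 (y) x 26 mm high, open at the top, walls 2 mm, floor 2 mm thick. Origin: underside, 2 mm off its middle (walls at x = -48 and +52, y = +-75 mm), z up.
- note_pad: Bystander: yellow pad of sticky notes, 30 x 70 x 12 mm; origin under its centre.
- loupe: Bystander: black eye loupe standing up, 37 mm across, 34 mm tall; origin under its centre.
- jaw_insert_1: Bystander: blackened steel jaw insert with four screws, 36 x 28 x 15 mm; origin under its centre.
- caliper: Bystander: vernier caliper lying flat, 206 mm long, 11 mm high; origin under its centre.

How it is judged (in metres and radians):
On the way, in this order (a step that is already met when the one before it is completed fails the run):
1. the holder sits on the rails with the pin through its access hole and the bush poked up (z of holder in the frame of stand between 0.037 and 0.042 m and angle between holder's own z axis and vertical below 0.06 rad and z of bush in the frame of holder between 0.025 and 0.036 m), for 0.3 s.
2. the bush is lifted clear of the holder (z of bush in the frame of holder above 0.045 m), for 0.1 s.
At the end, for the whole second after the job is handed in: The bush stands upright (within 0.15 rad) on the floor of the tray, its underside within 4 mm of the floor, tray level; the empty holder sits level (0.06 rad) on the stand's rails, its underside at most 2 mm above them; all at rest (z of holder in the frame of stand between 0.037 and 0.042 m and angle between holder's own z axis and vertical below 0.06 rad and angle between bush's own z axis and vertical below 0.15 rad and angle between tray's own z axis and vertical below 0.1 rad and z of bush in the frame of tray between 0 and 0.006 m and x of bush in the frame of tray between -0.048 and 0.052 m and y of bush in the frame of tray between -0.075 and 0.075 m and linear speed of each of bush, holder, tray below 0.02 m/s); the robot touches nothing.
It fails at once if the stand or its pin is pushed with more than 40 N (contact force between stand and anything else above 40 N).
It fails at once if the bush hits or is pressed on the tray with more than 40 N (dropped) (contact force between bush and tray above 40 N).
It fails at once if a bystander (note pad, loupe, jaw insert or caliper) is shifted by more than 20 mm (distance of any of note_pad, loupe, jaw_insert_1, caliper from where it was at the start of the episode above 0.02 m).
It also fails if it takes over 64 s, if anything falls off the work surface, if the arm or the gripper's body presses on something with over 40 N, if the wrist force passes 120 N, or if a joint passes its speed limit or range.

### The arm

A 6-joint arm with a two-finger parallel gripper is mounted at the origin on a cart in front of the work surface, level with it; the furniture and walls round the work are solid. World frame = base frame: x ahead of the robot, y to its left, z up, the work surface at z = 0. Lengths are in mm, angles in rad, forces in N, time in s.
With the tool pointing down it reaches from about 425 to 950 mm from the base axis. Payload 14.7 kg.
Tool frame: the origin (TCP) lies at the very end of the fingers, on their centre line; the grasp point (between the pads) lies env.grasp_offset behind it (env.grasp_offset is the distance from the TCP to the grasp point, in mm); z points along the fingers, y is the line along which they close (so a half turn about z gives the same grasp; the last joint's range is limited). The gripper opens to 85 mm and grips with 20 to 120 N. Pads are 22 mm wide; open, the fingers measure 114 mm over their backs; the gripper's body (76 mm by 85 mm) begins 54 mm behind the grasp point. The pads swing forward as they close: fully open they stand 13 mm farther back than shut.
Start: joints at [1.216, 0.48, 1.596, -0, 1.065, -0.047], TCP at [196.901, 619.453, 231.297] pointing down, gripper open.
Joint ranges: [-2.75, 2.75], [-0.82, 2.05], [0.23, 2.67], [-1.56, 4.7], [0.09, 2.69], [-2.92, 2.92]. Speed limits (rad/s): [1.89, 1.89, 2.39, 3.01, 3.01, 3.01].

### API

Orientations are given as a unit quaternion [w, x, y, z].
In Python, from plant import telemetry, cams, env gives the robot as it stands. The module is installed in compiled form; this text tells all that it offers.
- The arm moves only by the tool send_rows, never from a script. Its argument "motion" is a list of rows, each a list of 5 numbers: the closure, from 0 (fully open) to 1 (shut), then the shift along the world's x, y, z in mm, then the turn about the world's z in degrees. A call has 1 to 20 rows; each row is the pose to reach, as a shift and turn from the pose commanded when the call began; what a row does not reach only later rows make up. A row lasts 1/10 s, in which the tool goes at most 50 mm and 8.59 degrees, less where a joint would pass 70% of its speed; a pose out of reach is approached as far as the arm can. A call with a gripper value outside its range is refused whole. The fingers move at their own pace and stop on an object; "squeeze" is the grip in N (left out, the last holds). Time passes only in rows, so rows that repeat a pose let the fingers close. It gives the time, the measured TCP pose, the force, the opening and the grip force at its end, in the units of the state.
- telemetry.read_state(): the state, without advancing time (a new reading comes with each control period).
- cams.snapshot(name): name is "scene" or "top" or "wrist"; returns a dict with "pixels" (400x640x3 uint8, blue, green, red), "fovy" (degrees; the focal length in pixels is half the picture's height over the tangent of half this angle, whatever the lens; pixels are square), "cx", "cy" (the principal point, pixels), "R" (3x3) and "t" (3): a world point X has camera coordinates R X + t. Camera axes: x right, y down, z forward; pixel columns grow to the right and rows downward; lengths in mm; the calibration is good to about 2 mm. The wrist camera is an equidistant fisheye: a pixel r from the principal point sees the ray r / f radians off the axis. A picture is of the moment at which its call begins. There is no depth.
- env.close_job(): hands the job in; it is judged then, once.
The state is a dict: "t": time; "joint_positions": joint angles; "qvel": joint speeds; "effort": joint torques, N m; "tcp_pos": TCP position; "tool_rot": TCP orientation; "ft_force": force on the tool from outside, world axes, zero at the start; "ft_torque": the same for the moment, N m; "finger_gap": opening from 0.0 (shut) to 1.0 (fully open); "gripper_force": force on a finger pad.
Only numpy, scipy, OpenCV 4.12 (cv2) and the standard library are available. Lean on these libraries where they do the work, as an engineer would, in place of code of your own. Each camera call takes 0.05 s, during which the arm holds its last target. There are 200 camera calls.

## Working session

There is one attempt and no reset: what is moved stays moved. The work goes in short steps, Python scripts to look and compute and a tool call to move; the robot and the scene stay as the last step left them, time stands still between calls to the robot, and variables do not carry over. Pictures are saved under pics/ and viewed, at most 10 in all, crops included, and the job is handed in when it is done.

Besides the shell and the picture viewer there is one more tool, called after "Emit:" as a command line: name --pt "numbers of a row" for each row, then --argument value for the rest. send_rows: Moves the arm, as the interface text tells. Its arguments: {"type":"object","properties":{"motion":{"type":"array","items":{"type":"array","items":{"type":"number"}}},"squeeze":{"type":"number"}},"required":["motion"]}

```bash
mkdir -p pics
cat > h.py <<'E'
import numpy as np, cv2
from plant import telemetry, cams, env
def snap(n,f):
    s=cams.snapshot(n); cv2.imwrite(f,s["pixels"]); np.savez(f+'.npz',**{k:s[k] for k in s}); return s
def ray(s,u,v):
    f=200/np.tan(np.radians(float(s["fovy"]))/2); R=np.array(s["R"]);t=np.array(s["t"])
    x,y=u-s["cx"],v-s["cy"]
    if s.get("fish"):
        r=np.hypot(x,y);a=r/f;d=np.array([x/r*np.sin(a),y/r*np.sin(a),np.cos(a)]) if r>0 else np.array([0,0,1.])
    else: d=np.array([x/f,y/f,1])
    return -R.T@t,R.T@d
def on(s,u,v,z):
    c,d=ray(s,u,v); return c+d*(z-c[2])/d[2]
def load(f,fish=False):
    s=dict(np.load(f+'.npz')); s["fish"]=fish; return s
E
python3 - <<'E'
from h import *
for n in("scene","top","wrist"):
    s=snap(n,f"pics/{n}0.png"); print(n,s["fovy"],s["cx"],s["cy"],(-np.array(s["R"]).T@s["t"]).round())
print(env.grasp_offset, telemetry.read_state())
a=[cv2.imread(f"pics/{n}0.png") for n in("top","wrist")]
E
```

```text
scene 57.004336832304084 319.6888999482263 188.8397024459941 [ 83. 268. 729.]
top 48.98462391403133 316.1932199765325 196.05149798490888 [398.  11. 889.]
wrist 65.70646984690485 319.8990119704004 198.36459511964077 [128. 641. 374.]
18.700000000000003 {'t': 0.15, 'joint_positions': array([ 1.21640720e+00,  4.80690469e-01,  1.59668589e+00,  1.08960422e-05,
        1.06511005e+00, -4.65643692e-02]), 'qvel': array([-3.06768439e-04, -1.63112283e-03, -1.29752296e-03, -3.70035327e-05,
        6.39856414e-04, -1.20961514e-04]), 'effort': array([ 6.28234666e-04, -9.51157236e+01, -4.30453527e+01, -1.19353690e-04,
        8.37680505e-03, -1.89096500e-04]), 'tcp_pos': array([196.79514073, 619.18939166, 230.83420121]), 'tool_rot': array([-9.36585914e-05,  1.53308022e-01,  9.88178350e-01, -4.36975496e-04]), 'ft_force': array([-0.05692932, -0.12424873, -0.41415191]), 'ft_torque': array([ 0.00437398,  0.01424069, -0.01300779]), 'gripper_force': 0.0, 'finger_gap': 0.9967596963437112}
```

View pics/top0.png

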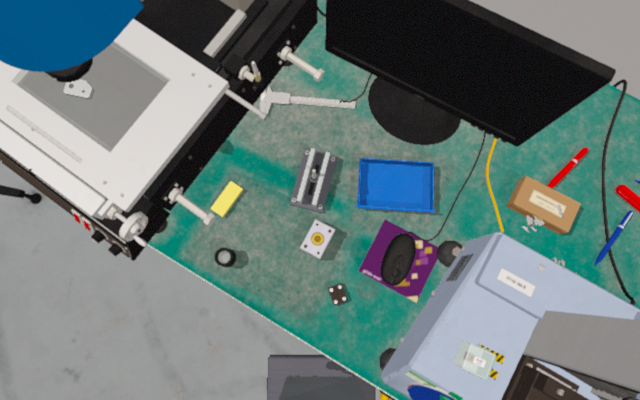

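View pics/scene0.png

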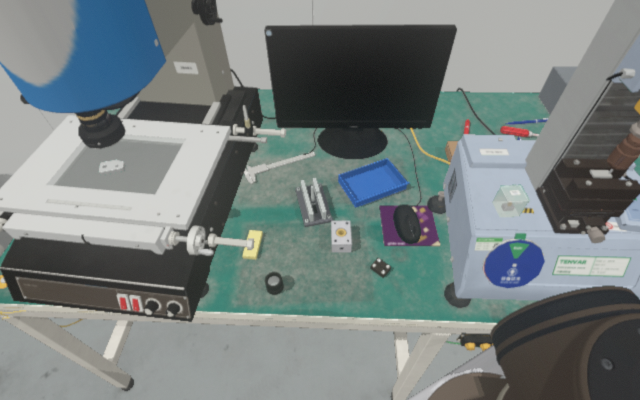

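The top view shows the stand at (316,180), the holder with its brass bush at (318,238) and the tray at (397,186). The loupe is at (226,257), the jaw insert at (338,294) and the pad at (227,198). The scene view agrees. Next I'll measure these with a zoomed crop.

Run:
```python
from h import *
s=load("pics/top0.png"); im=s["pixels"]; hsv=cv2.cvtColor(im,cv2.COLOR_BGR2HSV)
c=im[140:310,260:450]; cv2.imwrite("pics/c0.png",cv2.resize(c,None,fx=4.1,fy=3.5*1.0,interpolation=cv2.INTER_CUBIC) if 0 else cv2.resize(c,None,fx=3.5,fy=3.5,interpolation=cv2.INTER_CUBIC))
def rep(name,m,z,x0,y0,x1,y1):
    k=np.zeros_like(m);k[y0:y1,x0:x1]=m[y0:y1,x0:x1]
    cs,_=cv2.findContours(k,cv2.RETR_EXTERNAL,2); ct=max(cs,key=cv2.contourArea)
    b=cv2.boxPoints(cv2.minAreaRect(ct)); P=np.array([on(s,*p,z) for p in b])[:,:2]
    print(name,"c",P.mean(0).round(1),"px",b.mean(0).round(1),[(np.linalg.norm(P[i+1]-P[i]).round(1),np.degrees(np.arctan2(*(P[i+1]-P[i])[::-1])).round(1)) for i in(0,1)])
rep("tray",cv2.inRange(hsv,(100,120,60),(125,255,255)),26,345,145,445,225)
rep("holder",cv2.inRange(hsv,(0,0,165),(180,60,255)),36,295,213,345,265)
rep("brass",cv2.inRange(hsv,(15,80,80),(35,255,255)),34,295,213,345,265)
rep("railR",cv2.inRange(hsv,(0,0,125),(180,50,255)),40,316,145,342,215)
rep("railL",cv2.inRange(hsv,(0,0,125),(180,50,255)),40,290,145,314,215)
rep("pad",cv2.inRange(hsv,(20,100,100),(35,255,255)),12,200,170,250,225)
rep("loupe",cv2.inRange(hsv,(0,0,0),(180,255,60)),34,205,240,245,275)
rep("jaw",cv2.inRange(hsv,(0,0,0),(180,255,70)),15,320,275,355,312)
```

```text
tray c [ 601.8 -147.5] px [397.  184.9] [(np.float64(105.4), np.float64(-4.1)), (np.float64(161.4), np.float64(-93.3))]
holder c [490.3  12.7] px [317.1 238.6] [(np.float64(64.1), np.float64(-27.2)), (np.float64(44.1), np.float64(-117.8))]
brass c [490.5  11.9] px [317.5 238.5] [(np.float64(21.5), np.float64(-89.5)), (np.float64(21.5), np.float64(-179.6))]
railR c [618.7  -8.9] px [328.5 174.5] [(np.float64(50.6), np.float64(-89.5)), (np.float64(121.5), np.float64(179.9))]
railL c [619.6  40.6] px [303.6 173.8] [(np.float64(124.5), np.float64(-14.8)), (np.float64(20.7), np.float64(-106.4))]
pad c [572.9 197.7] px [226.7 198.5] [(np.float64(72.0), np.float64(-33.2)), (np.float64(33.5), np.float64(-125.5))]
loupe c [453.  190.5] px [225. 257.] [(np.float64(38.9), np.float64(-89.4)), (np.float64(34.6), np.float64(-177.3))]
jaw c [386.4 -28.8] px [337.9 293.2] [(np.float64(24.9), np.float64(-26.8)), (np.float64(27.7), np.float64(-115.6))]
```

View pics/c0.png

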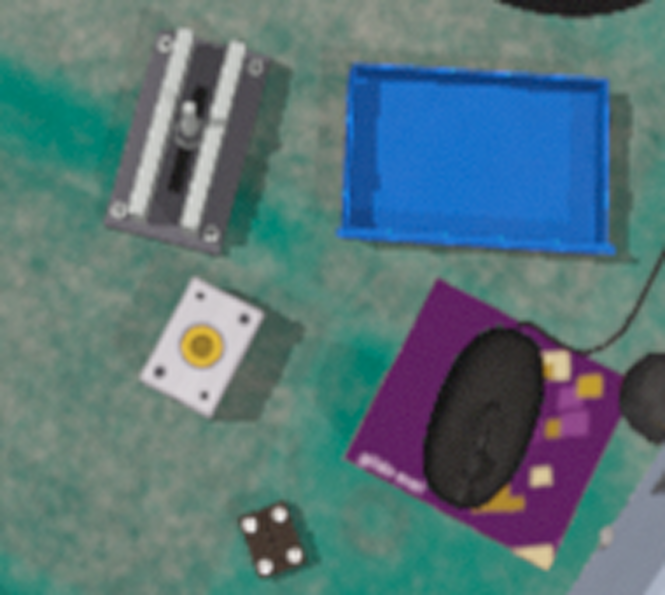

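The crop shows the bush in the holder at crop (202,345). The pin is visible between the rails, with its tip near crop (188,105) and its base near (190,125). Next I'll triangulate the pin and check that the path past the machine on the left is clear.

Run:
```python
from h import *
s=load("pics/top0.png");q=load("pics/scene0.png")
def tri(a,b):
    c1,d1=ray(s,*a);c2,d2=ray(q,*b);A=np.c_[d1,-d2];k=np.linalg.lstsq(A,c2-c1,rcond=None)[0]
    p,r=c1+k[0]*d1,c2+k[1]*d2; return ((p+r)/2).round(),np.linalg.norm(p-r).round()
print("knob",tri((133,223),(200,240)),"pad end knob",tri((205,218),(250,243)))
print("cornertop",tri((225,92),(217,127)))
print("head",tri((68,70),(92,125)))
cr=lambda u,v:(260+u/3.5-.36,140+v/3.5-.36)
L=[on(s,*cr(*p),40)[:2] for p in((184,33),(137,212),(237,43),(190,225))]
L=np.array(L);print("rails",L.round(1),L.mean(0),[np.degrees(np.arctan2(*(L[i]-L[i+1])[::-1])) for i in(0,2)],np.linalg.norm(L[0]-L[1]),np.linalg.norm(L[0]-L[2]))
B=np.array([on(s,*cr(*p),10)[:2] for p in((162,33),(270,60),(215,252),(105,225))]);print("base",B.mean(0))
print("tip",on(s,*cr(188,103),68))
w=load("pics/wrist0.png");print(w["R"].round(2))
```

```text
knob (array([492., 299., 203.]), np.float64(8.0)) pad end knob (array([518., 215.,  97.]), np.float64(5.0))
cornertop (array([709., 175., 237.]), np.float64(30.0))
head (array([698., 378., 327.]), np.float64(29.0))
rails [[670.5  24.2]
 [565.   49.5]
 [664.8  -6.4]
 [557.8  19.5]] [614.55161691  21.72693509] [np.float64(-13.449242796098869), np.float64(-13.618984582516784)] 108.50551933691109 31.14885865324407
base [613.648222    21.42260998]
tip [621.18188036  21.12482376  68.        ]
[[ 0.3   0.95 -0.  ]
 [ 0.91 -0.29  0.28]
 [ 0.27 -0.09 -0.96]]
```

View pics/wrist0.png

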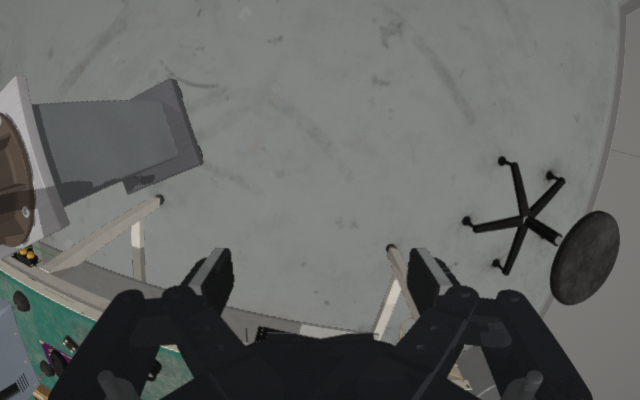

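The wrist view shows only floor, with the fingertips at (215,260) and (425,260), so the TCP projects near (320,260). The machine's corner is at about (492,299) with its top near z 200–240. I'll raise the arm and go along the robot's side of it.

Emit:
send_rows --pt "0 0 0 40 0" --pt "0 0 0 80 0" --pt "0 0 0 110 0" --pt "0 20 -45 110 0" --pt "0 40 -90 110 0" --pt "0 60 -135 110 0" --pt "0 80 -180 110 0" --pt "0 100 -225 110 -3" --pt "0 120 -270 110 -6" --pt "0 140 -315 110 -10" --pt "0 160 -360 110 -10" --pt "0 180 -405 110 -10" --pt "0 200 -450 110 -10" --pt "0 225 -495 110 -10" --pt "0 255 -535 110 -10" --pt "0 285 -570 100 -10" --pt "0 320 -595 80 -10" --pt "0 345 -604 60 -10" --pt "0 363 -604 40 -10" --pt "0 363 -604 20 -10"

```text
t: 2.15
tcp_pos: [561.9, 14.7, 250.0]
tool_rot: [0.0, 0.239, 0.971, 0.0]
ft_force: [0.4, -0.6, -0.2]
finger_gap: 1.001
gripper_force: 0.0
```

Emit:
send_rows --pt "0 0 0 0 0" --pt "0 0 0 0 0" --pt "0 0 0 0 0"

```text
t: 2.45
tcp_pos: [560.2, 15.6, 252.5]
tool_rot: [0.001, 0.239, 0.971, 0.0]
ft_force: [-0.2, -0.7, 0.4]
finger_gap: 1.0
gripper_force: 0.0
```

Run:
```python
from h import *
s=snap("wrist","pics/w1.png"); r=telemetry.read_state(); print(r["t"],r["tcp_pos"],r["tool_rot"],r["ft_force"]); cv2.imwrite("pics/w1b.png",cv2.resize(s["pixels"][60:330,180:460],None,fx=2.2,fy=2.2,interpolation=cv2.INTER_CUBIC))
```

```text
2.5 [560.24220436  15.58212504 252.62507683] [8.93345341e-04 2.38693183e-01 9.71094604e-01 1.91950255e-04] [0.19830541 0.15223305 0.01045863]
```

View pics/w1b.png

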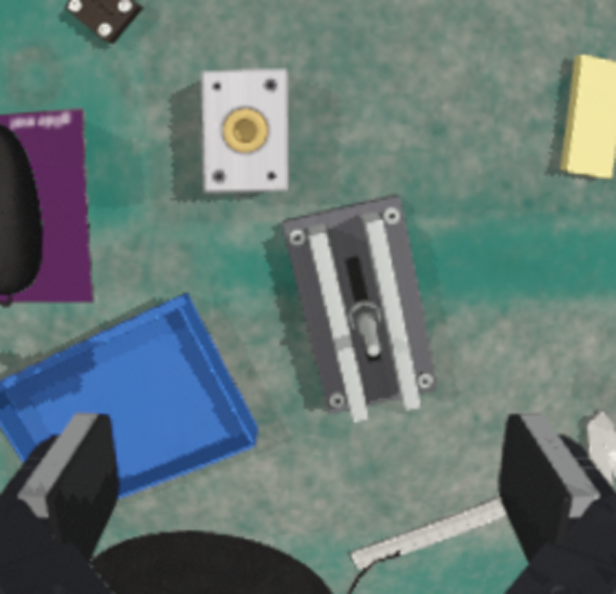

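The wrist view shows the holder at crop (246,130), the rails with ends near (319,236), (360,419), (375,222) and (412,408), and the pin tip at (373,350). I'll compute the positions from these.

Run:
```python
from h import *
s=load("pics/w1.png",True)
cr=lambda p:(180+p[0]/2.2-.27,60+p[1]/2.2-.27)
P=lambda L,z:np.array([on(s,*cr(p),z)[:2] for p in L])
ang=lambda v:np.degrees(np.arctan2(v[1],v[0])).round(1)
H=P([(203,72),(287,69),(288,190),(204,191)],36);print("holder",H.mean(0),ang(H[2]-H[1]),ang(H[3]-H[0]),np.linalg.norm(H[2]-H[1]),np.linalg.norm(H[1]-H[0]))
print("bush",P([(246,130)],34))
R=P([(318,236),(360,419),(375,222),(412,408)],40);print("rails",R.mean(0),ang(R[1]-R[0]),ang(R[3]-R[2]),np.linalg.norm(R[1]-R[0]),np.linalg.norm(R[2]-R[0]))
T=P([(373,350)],68)[0];print("tip",T)
a=np.radians(-14);d=T-R.mean(0);print("pin in stand",d@[np.cos(a),np.sin(a)],d@[-np.sin(a),np.cos(a)])
g=s["pixels"].copy();hsv=cv2.cvtColor(g,cv2.COLOR_BGR2HSV)
```

```text
holder [489.96760623  14.40688343] -27.4 -28.2 64.05554222618281 43.93198884758083
bush [[489.95356631  14.74540071]]
rails [614.12385936  23.47788382] -14.6 -14.8 109.66467682388881 31.103708160556227
tip [618.03477026  22.11328531]
pin in stand 4.124866389155128 -0.37792912669393464
```

Emit:
send_rows --pt "0 -25 0 -25 0" --pt "0 -50 0 -60 0" --pt "0 -70 -1 -95 0" --pt "0 -70 -1 -130 0" --pt "0 -70 -1 -165 0" --pt "0 -70 -1 -195 0" --pt "0 -70 -1 -220 0" --pt "0 -70 -1 -235 0" --pt "0 -70 -1 -246 0" --pt "0 -70 -1 -246 0" --pt "0 -70 -1 -246 0" --pt "1 -70 -1 -246 0" --pt "1 -70 -1 -246 0" --pt "1 -70 -1 -246 0" --pt "1 -70 -1 -246 0" --pt "1 -70 -1 -246 0" --pt "1 -70 -1 -246 0" --pt "1 -70 -1 -246 0" --squeeze 80

```text
t: 4.3
tcp_pos: [490.2, 14.4, 6.2]
tool_rot: [0.001, 0.239, 0.971, 0.0]
ft_force: [-3.2, -1.3, 16.9]
finger_gap: 0.503
gripper_force: 80.2
```

Emit:
send_rows --pt "1 0 0 15 0" --pt "1 0 0 40 0" --pt "1 0 0 70 0" --pt "1 0 0 95 0" --pt "1 25 2 95 3" --pt "1 55 4 95 7" --pt "1 85 5 95 10" --pt "1 110 7 95 13.1" --pt "1 129 7.9 95 13.1" --pt "1 129 7.9 90 13.1" --pt "1 129 7.9 85 13.1" --pt "1 129 7.9 80 13.1" --pt "1 129 7.9 80 13.1" --pt "1 129 7.9 80 13.1" --pt "1 129 7.9 80 13.1"

```text
t: 5.8
tcp_pos: [618.8, 22.3, 85.5]
tool_rot: [0.0, 0.127, 0.992, -0.0]
ft_force: [0.9, -0.4, -5.3]
finger_gap: 0.497
gripper_force: 83.3
```

Run:
```python
from h import *
s=snap("wrist","pics/w2.png"); t=snap("scene","pics/s2.png"); r=telemetry.read_state(); print(r["t"],r["tcp_pos"],r["tool_rot"],r["ft_force"],r["ft_torque"])
a=cv2.resize(s["pixels"][150:400,180:460],None,fx=1.4,fy=1.4); b=cv2.resize(t["pixels"][140:265,270:410],None,fx=2.8,fy=2.8); cv2.imwrite("pics/m2.png",np.hstack([a,b]))
```

```text
5.9 [618.96890827  22.33755399  85.59992434] [2.03646162e-04 1.26518033e-01 9.91964287e-01 1.58499662e-05] [ 0.09555946  0.10598362 -5.17172808] [-0.03989417 -0.03756467 -0.00420866]
```

View pics/m2.png

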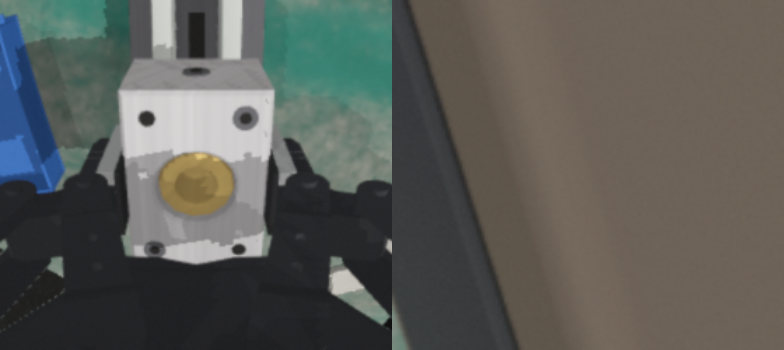

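The holder is held square and centred over the rails, with its bush at (197,183) in the left half. The arm hides it in the scene view. I'll now feel downward gently; the free-air force is about -5.2 N.

Emit:
send_rows --pt "1 0 0 -2 0" --pt "1 0 0 -4 0" --pt "1 0 0 -6 0" --pt "1 0 0 -8 0" --pt "1 0 0 -10 0" --pt "1 0 0 -11 0" --pt "1 0 0 -11.5 0" --pt "1 0 0 -12 0" --pt "1 0 0 -12 0" --pt "1 0 0 -12 0"

```text
t: 6.9
tcp_pos: [618.9, 22.4, 73.4]
tool_rot: [0.0, 0.126, 0.992, -0.0]
ft_force: [0.5, 0.3, -4.6]
finger_gap: 0.499
gripper_force: 83.3
```

Emit:
send_rows --pt "1 0 0 -0.5 0" --pt "1 0 0 -0.5 0" --pt "1 0 0 -0.8 0" --pt "1 0 0 -0.8 0"

```text
t: 7.3
tcp_pos: [618.9, 22.4, 72.5]
tool_rot: [-0.0, 0.127, 0.992, 0.0]
ft_force: [-0.0, -0.1, -4.8]
finger_gap: 0.5
gripper_force: 83.3
```

Emit:
send_rows --pt "1 0 0 -0.5 0" --pt "1 0 0 -0.5 0" --pt "1 0 0 -0.8 0" --pt "1 0 0 -0.8 0"

```text
t: 7.7
tcp_pos: [618.9, 22.3, 71.7]
tool_rot: [-0.0, 0.126, 0.992, -0.0]
ft_force: [0.4, 0.6, -5.4]
finger_gap: 0.501
gripper_force: 83.3
```

Emit:
send_rows --pt "1 0 0 -0.5 0" --pt "1 0 0 -0.5 0" --pt "1 0 0 -0.8 0" --pt "1 0 0 -0.8 0"

```text
t: 8.1
tcp_pos: [618.9, 22.4, 70.8]
tool_rot: [-0.0, 0.127, 0.992, -0.0]
ft_force: [0.1, 1.2, -5.2]
finger_gap: 0.502
gripper_force: 83.3
```

Emit:
send_rows --pt "1 0 0 -0.5 0" --pt "1 0 0 -1 0" --pt "1 0 0 -1.5 0" --pt "1 0 0 -2 0" --pt "1 0 0 -2 0"

```text
t: 8.6
tcp_pos: [618.8, 22.4, 68.8]
tool_rot: [-0.0, 0.127, 0.992, -0.0]
ft_force: [-0.1, -0.5, -5.3]
finger_gap: 0.5
gripper_force: 83.3
```

Emit:
send_rows --pt "1 0 0 -0.5 0" --pt "1 0 0 -1 0" --pt "1 0 0 -1.5 0" --pt "1 0 0 -2 0" --pt "1 0 0 -2 0"

```text
t: 9.1
tcp_pos: [618.8, 22.4, 66.8]
tool_rot: [-0.0, 0.126, 0.992, -0.0]
ft_force: [0.2, 0.6, -4.4]
finger_gap: 0.501
gripper_force: 83.3
```

There's been no contact well below the tip height, so the pin is in the hole. Bush contact should come at about TCP 64.

Emit:
send_rows --pt "1 0 0 -0.5 0" --pt "1 0 0 -1 0" --pt "1 0 0 -1.5 0" --pt "1 0 0 -2 0" --pt "1 0 0 -2.5 0" --pt "1 0 0 -3 0" --pt "1 0 0 -3 0"

```text
t: 9.8
tcp_pos: [619.1, 22.4, 64.1]
tool_rot: [0.0, 0.126, 0.992, 0.0]
ft_force: [-0.1, -0.2, -1.9]
finger_gap: 0.502
gripper_force: 83.8
```

Emit:
send_rows --pt "1 0 0 -0.5 0" --pt "1 0 0 -1 0" --pt "1 0 0 -1.5 0" --pt "1 0 0 -1.5 0"

```text
t: 10.2
tcp_pos: [619.4, 22.4, 63.0]
tool_rot: [0.001, 0.127, 0.992, 0.0]
ft_force: [-1.7, 0.2, 5.5]
finger_gap: 0.499
gripper_force: 85.0
```

Contact with the bush came at the expected height. I'll keep pushing.

Emit:
send_rows --pt "1 0 0 -0.7 0" --pt "1 0 0 -1.4 0" --pt "1 0 0 -2.1 0" --pt "1 0 0 -2.8 0" --pt "1 0 0 -3.5 0" --pt "1 0 0 -4.2 0" --pt "1 0 0 -5 0" --pt "1 0 0 -5 0"

```text
t: 11.0
tcp_pos: [619.5, 22.4, 57.9]
tool_rot: [0.001, 0.127, 0.992, 0.0]
ft_force: [0.8, 0.3, 1.0]
finger_gap: 0.502
gripper_force: 84.5
```

Emit:
send_rows --pt "1 0 0 -0.7 0" --pt "1 0 0 -1.4 0" --pt "1 0 0 -2.1 0" --pt "1 0 0 -2.8 0" --pt "1 0 0 -3.5 0" --pt "1 0 0 -4.2 0" --pt "1 0 0 -5 0" --pt "1 0 0 -5 0"

```text
t: 11.8
tcp_pos: [618.2, 22.4, 51.8]
tool_rot: [-0.001, 0.127, 0.992, -0.0]
ft_force: [-0.6, -0.3, -4.7]
finger_gap: 0.501
gripper_force: 83.7
```

Emit:
send_rows --pt "1 0 0 -1 0" --pt "1 0 0 -2 0" --pt "1 0 0 -3 0" --pt "1 0 0 -4 0" --pt "1 0 0 -5 0" --pt "1 0 0 -5 0"

```text
t: 12.4
tcp_pos: [618.8, 22.4, 47.2]
tool_rot: [-0.0, 0.126, 0.992, -0.0]
ft_force: [0.7, 0.2, -3.9]
finger_gap: 0.497
gripper_force: 83.7
```

Emit:
send_rows --pt "1 0 0 -0.5 0" --pt "1 0 0 -1 0" --pt "1 0 0 -1 0"

```text
t: 12.7
tcp_pos: [618.9, 22.3, 46.4]
tool_rot: [-0.0, 0.126, 0.992, -0.0]
ft_force: [0.0, 1.3, -5.3]
finger_gap: 0.496
gripper_force: 83.7
```

Emit:
send_rows --pt "1 0 0 -0.4 0" --pt "1 0 0 -0.7 0" --pt "1 0 0 -0.7 0"

```text
t: 13.0
tcp_pos: [618.9, 22.3, 46.2]
tool_rot: [0.0, 0.127, 0.992, 0.0]
ft_force: [-3.3, 0.2, 4.6]
finger_gap: 0.5
gripper_force: 84.9
```

Emit:
send_rows --pt "1 0 0 -0.3 0" --pt "1 0 0 -0.5 0" --pt "1 0 0 -0.5 0"

```text
t: 13.3
tcp_pos: [618.9, 22.4, 46.2]
tool_rot: [0.0, 0.127, 0.992, 0.0]
ft_force: [-6.7, -1.0, 13.9]
finger_gap: 0.502
gripper_force: 85.9
```

The holder is home on the rails, at the expected TCP height of 46 with about 19 N net. I'll hold for a moment, release, lift, and take a look.

Emit:
send_rows --pt "1 0 0 0 0" --pt "1 0 0 0 0" --pt "1 0 0 0 0" --pt "0.5 0 0 0 0" --pt "0.4 0 0 0 0" --pt "0.3 0 0 0 0" --pt "0.2 0 0 0 0" --pt "0 0 0 0 0" --pt "0 0 0 0 0" --pt "0 0 0 0 0" --pt "0 0 0 10 0" --pt "0 0 0 25 0" --pt "0 0 0 45 0" --pt "0 -10 2 70 0" --pt "0 -30 7 95 0" --pt "0 -30 7 105 0" --pt "0 -30 7 105 0" --pt "0 -30 7 105 0"

```text
t: 15.1
tcp_pos: [589.6, 29.3, 150.6]
tool_rot: [0.001, 0.127, 0.992, 0.0]
ft_force: [0.5, 0.5, -0.3]
finger_gap: 0.999
gripper_force: 0.0
```

Run:
```python
from h import *
s=snap("wrist","pics/w3.png"); r=telemetry.read_state(); print(r["t"],r["tcp_pos"],r["tool_rot"],r["ft_force"])
cv2.imwrite("pics/w3b.png",cv2.resize(s["pixels"][80:340,180:460],None,fx=2.2,fy=2.2,interpolation=cv2.INTER_CUBIC))
```

```text
15.15 [589.18772914  29.24834863 149.89512848] [ 6.32145520e-06  1.26538794e-01  9.91961659e-01 -5.25326804e-06] [ 0.0451781   0.28817104 -0.82336002]
```

View pics/w3b.png

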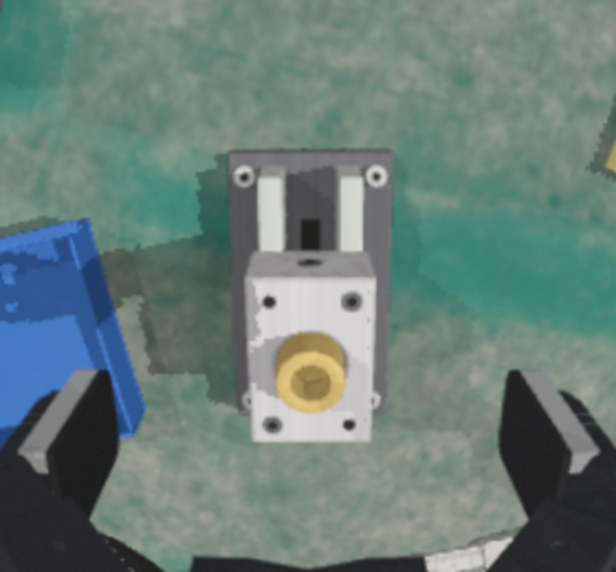

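The holder sits square on the rails with the bush standing proud, its top centre at crop (311,379). I'll compute its position.

Run:
```python
from h import *
s=load("pics/w3.png",True)
cr=lambda p:(180+p[0]/2.2-.27,80+p[1]/2.2-.27)
for n,p,z in(("bush",(311,379),92),("c1",(247,277),76),("c2",(376,277),76),("c3",(372,441),76),("c4",(252,441),76)): print(n,on(s,*cr(p),z).round(1))
# tray corners from top view at rim
t=load("pics/top0.png");cr=lambda u,v:(260+u/3.5-.36,140+v/3.5-.36)
P=np.array([on(t,*cr(*p),26)[:2] for p in((351,66),(608,80),(612,248),(342,236))]);print("tray",P.round(1),P.mean(0))
```

```text
bush [616.2  22.7  92. ]
c1 [581.7   9.5  76. ]
c2 [592.6  51.4  76. ]
c3 [654.8  36.2  76. ]
c4 [643.5  -6.9  76. ]
tray [[ 655.8  -73.3]
 [ 648.7 -222.8]
 [ 549.4 -220.7]
 [ 554.9  -67.1]] [ 602.19865373 -145.98245377]
```

Emit:
send_rows --pt "0 15 -3 -10 0" --pt "0 29 -7 -25 0" --pt "0 29 -7 -40 0" --pt "0 29 -7 -52 0" --pt "0 29 -7 -62 0" --pt "0 29 -7 -69 0" --pt "0 29 -7 -72 0" --pt "0 29 -7 -72 0" --pt "0.5 29 -7 -72 0" --pt "0.6 29 -7 -72 0" --pt "0.7 29 -7 -72 0" --pt "0.8 29 -7 -72 0" --pt "1 29 -7 -72 0" --pt "1 29 -7 -72 0" --pt "1 29 -7 -72 0" --pt "1 29 -7 -72 0" --squeeze 40

```text
t: 16.75
tcp_pos: [618.2, 22.4, 78.5]
tool_rot: [0.0, 0.126, 0.992, 0.0]
ft_force: [-0.9, 0.7, 5.6]
finger_gap: 0.256
gripper_force: 39.0
```

Emit:
send_rows --pt "1 0 0 2 0" --pt "1 0 0 5 0" --pt "1 0 0 10 0" --pt "1 0 0 16 0" --pt "1 0 0 24 0" --pt "1 0 0 34 0" --pt "1 0 0 45 0" --pt "1 0 0 55 0" --pt "1 0 0 60 0" --pt "1 0 0 60 0" --pt "1 0 0 60 0"

```text
t: 17.85
tcp_pos: [617.8, 22.3, 138.1]
tool_rot: [-0.0, 0.127, 0.992, -0.0]
ft_force: [-0.0, -0.5, -1.4]
finger_gap: 0.26
gripper_force: 39.2
```

Run:
```python
from h import *
s=snap("wrist","pics/w4.png"); r=telemetry.read_state(); print(r["t"],r["tcp_pos"],r["ft_force"],r["finger_gap"])
cv2.imwrite("pics/w4b.png",cv2.resize(s["pixels"][80:380,180:460],None,fx=2,fy=2,interpolation=cv2.INTER_CUBIC))
```

```text
17.9 [617.63837409  22.37690741 137.8535071 ] [-0.13359791 -0.1785564  -0.53864469] 0.2564182478668536
```

View pics/w4b.png

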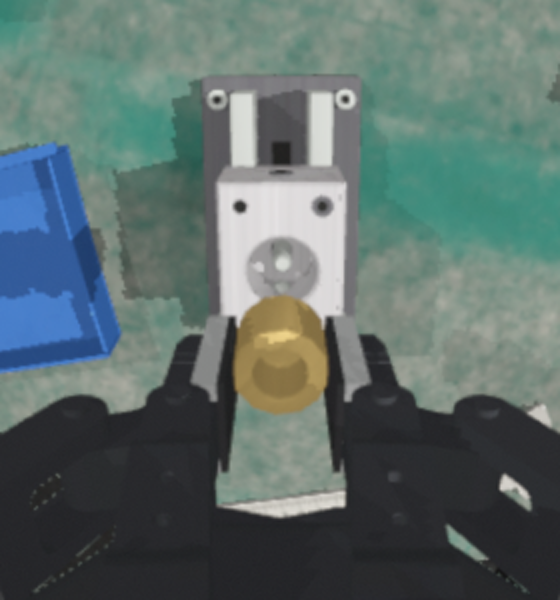

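The bush is held upright, clear of the empty holder. Next is the carry to the tray; floor contact is expected at about TCP 12.

Emit:
send_rows --pt "1 -3 -20 0 0" --pt "1 -8 -55 0 0" --pt "1 -12 -90 0 0" --pt "1 -16 -125 0 0" --pt "1 -19 -152 0 0" --pt "1 -20 -168 -10 0" --pt "1 -20 -168 -30 0" --pt "1 -20 -168 -55 0" --pt "1 -20 -168 -80 0" --pt "1 -20 -168 -98 0" --pt "1 -20 -168 -110 0" --pt "1 -20 -168 -117 0" --pt "1 -20 -168 -121 0" --pt "1 -20 -168 -123 0" --pt "1 -20 -168 -123 0" --pt "1 -20 -168 -123 0"

```text
t: 19.5
tcp_pos: [598.3, -145.8, 15.8]
tool_rot: [0.0, 0.127, 0.992, -0.0]
ft_force: [-0.3, 0.4, -0.8]
finger_gap: 0.259
gripper_force: 39.3
```

Emit:
send_rows --pt "1 0 0 -0.5 0" --pt "1 0 0 -1 0" --pt "1 0 0 -1.5 0" --pt "1 0 0 -2 0" --pt "1 0 0 -2 0"

```text
t: 20.0
tcp_pos: [597.9, -145.6, 13.1]
tool_rot: [-0.0, 0.127, 0.992, 0.0]
ft_force: [0.3, 0.3, -0.5]
finger_gap: 0.258
gripper_force: 39.3
```

Emit:
send_rows --pt "1 0 0 -0.3 0" --pt "1 0 0 -0.6 0" --pt "1 0 0 -0.6 0"

```text
t: 20.3
tcp_pos: [598.0, -145.7, 12.9]
tool_rot: [0.0, 0.126, 0.992, -0.0]
ft_force: [-1.4, -0.1, 5.8]
finger_gap: 0.256
gripper_force: 39.9
```

Emit:
send_rows --pt "1 0 0 -0.3 0" --pt "1 0 0 -0.5 0" --pt "1 0 0 -0.5 0"

```text
t: 20.6
tcp_pos: [598.0, -145.7, 12.8]
tool_rot: [0.0, 0.127, 0.992, -0.0]
ft_force: [-3.1, 0.6, 13.5]
finger_gap: 0.262
gripper_force: 40.6
```

On the floor with about 14 N. I'll open gently, lift and look.

Emit:
send_rows --pt "1 0 0 0.4 0" --pt "0.65 0 0 0.4 0" --pt "0.6 0 0 0.4 0" --pt "0.5 0 0 0.4 0" --pt "0.4 0 0 0.4 0" --pt "0.4 0 0 0.4 0" --pt "0.4 0 0 0.4 0" --pt "0.4 0 0 5 0" --pt "0.4 0 0 15 0" --pt "0.4 0 0 35 0" --pt "0.4 0 0 65 0" --pt "0.4 0 0 100 0" --pt "0.4 -10 0 130 0" --pt "0.4 -20 0 150 0" --pt "0.4 -20 0 150 0" --pt "0.4 -20 0 150 0"

```text
t: 22.2
tcp_pos: [578.2, -145.8, 163.0]
tool_rot: [0.001, 0.127, 0.992, -0.0]
ft_force: [-0.9, 0.6, -0.7]
finger_gap: 0.6
gripper_force: 0.0
```

Run:
```python
from h import *
s=snap("wrist","pics/w5.png"); r=telemetry.read_state(); print(r["t"],r["tcp_pos"],r["ft_force"],r["finger_gap"])
```

```text
22.25 [ 577.94867729 -145.61466603  162.1325749 ] [-0.90158644 -0.53083667  0.83394406] 0.6029361215429505
```

View pics/w5.png

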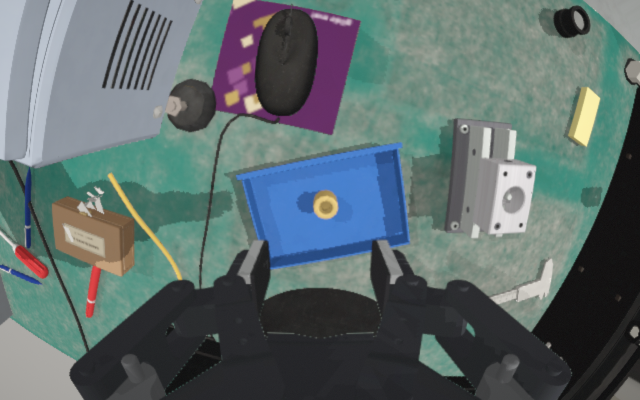

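The bush stands upright in the tray at (326,206), the empty holder sits on the rails at (505,198), and the bystanders are where they were. I'm handing in.

```bash
python3 -c "
from plant import env
print(env.close_job())"
```

```text
the job is handed in; nothing more can be done
None
```

The job is handed in, with no verdict returned: the last picture shows the bush upright in the blue tray, the empty holder on the rails and the bystanders in view undisturbed (the jaw insert was out of frame); it took about 22 s of the 64 s, with push readings under about 20 N.

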